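# Make up two test kits at the blood-bank bench

### The job

Make up the two test kits from the stock standing on the bench. In the short tray stand the tall dropper bottle in the smaller compartment and the lidded specimen cup in the larger one; in the long tray stand the small dropper bottle in the small end compartment, the card carton in the middle compartment and the block of tubes in the other end compartment. Keep everything upright, set it down on the compartment floor without dropping it, and leave the ledger, the beaker and the forceps where they lie.

Things in the scene. Friction and masses are not known exactly. Their poses are not given: they have to be found in the camera images.
- tall_bottle_mid (a point): Tall amber dropper bottle with paper label and black nozzle cap, round, loose: 34 mm diameter body up to 58 mm, narrowing to the nozzle tip at 86 mm; about 50 g. Origin: point at its centre, half-way up; z axis up when it stands, as it does at the start.
- small_bottle_mid (a point): Small amber dropper bottle, same look but slimmer and shorter, loose: 25 mm diameter body up to 38 mm, nozzle tip at 62 mm; about 50 g. Origin: point at its centre, half-way up; z axis up when it stands, as it does at the start.
- cup_mid (a point): White specimen cup with grey screw lid, round, loose: 44 mm diameter at the foot widening to 50 mm under the lid at 44 mm; lid 53 mm diameter (55 mm over its ribs) from 44 to 58 mm, the full height; about 60 g. Origin: point at its centre, half-way up; z axis up when it stands, as it does at the start.
- carton_mid (a point): Brown cardboard carton of test cards with a paper label, loose: 62 mm (own x) by 34 mm (own y) by 58 mm high; about 70 g. Origin: point at its centre, half-way up; z axis up when it stands, as it does at the start.
- tube_block_mid (a point): Aluminium block, 64 mm (own x) by 30 mm (own y) by 44 mm high, with a row of three black-stoppered tubes along own x standing out of its top, 62 mm high in all, one loose rigid piece; about 120 g. Origin: point at its centre, 31 mm above its foot and so 13 mm below the block's top face; z axis up when it stands, as it does at the start.
- short_tray: Short steel tray with two compartments, fixed to the bench: 137 mm (own x) by 66 mm (own y), 12 mm high over all, floor 4 mm thick, outer walls and divider 3 mm thick, compartments 60 mm wide along y. Origin: centre of its underside, z up. The larger compartment (76 mm along x) has its centre at own x = -27.5 mm, y = 0; the smaller (52 mm along x) at own x = +39.5 mm, y = 0.
- long_tray: Long steel tray, three compartments, fixed: 236 mm (own x) by 66 mm (own y), 12 mm high, floor 4 mm, walls and dividers 3 mm thick, compartments 60 mm wide (y). Origin: centre of underside, z up. Compartment centres, all at y = 0: small end one (52 mm long) x = -89 mm, middle one (86 mm) x = -17 mm, other end (86 mm) x = +72 mm. Carton and block fit with their long side along the tray's x.
- ledger: Bystander: red bound ledger lying flat, 105 by 165 by 24 mm, beyond the stock; origin at the centre of its underside.
- beaker: Bystander: open steel beaker, 72 mm diameter, 75 mm high, upright and empty; origin at the centre of its underside.
- forceps: Bystander: locking steel forceps lying flat, about 155 mm long (own x) by 60 mm, 9 mm high, finger rings at own +x; origin under its middle.
There are look-alikes about, which are no part of the job. Leave any blue look-alike of the part that bears tube_block_mid alone.

How it is judged (in metres and radians):
At the end, for the whole second after the job is handed in: Each thing upright (0.12 rad) on the floor of its own compartment (height 5 mm), centred along the tray within 17 mm (bottles), 29 mm (cup), 34 mm (carton, block) and across within 18 mm, at rest (0.02 m/s, 0.3 rad/s); ledger, beaker, forceps within 20 mm of their start (x of tall_bottle_mid in the frame of short_tray between 0.0225 and 0.0565 m and y of tall_bottle_mid in the frame of short_tray between -0.018 and 0.018 m and z of tall_bottle_mid in the frame of short_tray between 0.042 and 0.052 m and angle between each of tall_bottle_mid, cup_mid, small_bottle_mid, carton_mid, tube_block_mid's own z axis and vertical below 0.12 rad and linear speed of each of tall_bottle, cup, small_bottle, carton, tube_block below 0.02 m/s and angular speed of each of tall_bottle, cup, small_bottle, carton, tube_block below 0.3 rad/s and x of cup_mid in the frame of short_tray between -0.0565 and 0.0015 m and y of cup_mid in the frame of short_tray between -0.018 and 0.018 m and z of cup_mid in the frame of short_tray between 0.028 and 0.038 m and x of small_bottle_mid in the frame of long_tray between -0.106 and -0.072 m and y of small_bottle_mid in the frame of long_tray between -0.018 and 0.018 m and z of small_bottle_mid in the frame of long_tray between 0.03 and 0.04 m and x of carton_mid in the frame of long_tray between -0.051 and 0.017 m and y of carton_mid in the frame of long_tray between -0.018 and 0.018 m and z of carton_mid in the frame of long_tray between 0.028 and 0.038 m and x of tube_block_mid in the frame of long_tray between 0.038 and 0.106 m and y of tube_block_mid in the frame of long_tray between -0.018 and 0.018 m and z of tube_block_mid in the frame of long_tray between 0.03 and 0.04 m and distance of each of ledger, beaker, forceps from where it was at the start of the episode below 0.02 m); the robot touches nothing.
It fails at once if the ledger, beaker or forceps was moved (more than 20 mm) (distance of any of ledger, beaker, forceps from where it was at the start of the episode above 0.02 m).
It fails at once if a stock thing was tipped (more than 45 degrees) (angle between any of tall_bottle_mid, cup_mid, small_bottle_mid, carton_mid, tube_block_mid's own z axis and vertical above 0.785 rad).
It fails at once if a stock thing was dropped or thrown (over 0.7 m/s while out of the fingers) ((linear speed of tall_bottle above 0.7 m/s and contact force between tall_bottle and the fingers below 0.05 N) or (linear speed of cup above 0.7 m/s and contact force between cup and the fingers below 0.05 N) or (linear speed of small_bottle above 0.7 m/s and contact force between small_bottle and the fingers below 0.05 N) or (linear speed of carton above 0.7 m/s and contact force between carton and the fingers below 0.05 N) or (linear speed of tube_block above 0.7 m/s and contact force between tube_block and the fingers below 0.05 N)).
It also fails if it takes over 128 s, if anything falls off the work surface, if the arm or the gripper's body presses on something with over 40 N, if the wrist force passes 120 N, or if a joint passes its speed limit or range.

### The arm

A 6-joint arm with a two-finger parallel gripper is mounted at the origin on the work surface. World frame = base frame: x ahead of the robot, y to its left, z up, the work surface at z = 0. Lengths are in mm, angles in rad, forces in N, time in s.
With the tool pointing down it reaches from about 275 to 1000 mm from the base axis. Payload 8.4 kg.
Tool frame: the origin (TCP) lies midway between the tips of the shut fingers; the grasp point (between the pads) lies 19 mm behind it; z points along the fingers, y is the line along which they close (so a half turn about z gives the same grasp; the last joint's range is limited). The gripper opens to 85 mm and grips with 20 to 120 N. Pads are 22 mm wide; open, the fingers measure 114 mm over their backs; the gripper's body (76 mm by 85 mm) begins 54 mm behind the grasp point. The pads swing forward as they close: fully open they stand 13 mm farther back than shut.
Start: joints at [1.119, 0.353, 1.633, -0, 1.155, -0.002], TCP at [271.74, 562.837, 231.281] pointing down, gripper open.
Joint ranges: [-2.63, 2.63], [-0.92, 2.1], [0.06, 2.66], [-1.3, 4.44], [0, 2.69], [-3.02, 3.02]. Speed limits (rad/s): [2.22, 2.22, 2.79, 3.14, 3.14, 3.14].

### API

Orientations are given as [roll, pitch, yaw] about the fixed x, y, z axes, in that order (R = Rz(yaw) Ry(pitch) Rx(roll)).
In Python, from rig import telemetry, optics, r gives the robot as it stands.
- The arm moves only by the tool play_rows, never from a script. Its arguments are lists of equal length, an entry for each row: "dp": the shift along the tool's x, y, z in units of 40 mm (1.0 is 40 mm), a list of three; "rot": the turn, a rotation vector about the tool's x, y, z in units of 6 degrees (1.0 is 6 degrees), a list of three. In form: {"dp": [[tx, ty, tz], ...], "rot": [[ax, ay, az], ...]}. A call has 1 to 5 rows; each row is the pose to reach, as a shift and turn from the pose commanded when the call began, along the tool's axes at that moment; what a row does not reach only later rows make up. A row lasts 1/12 s, in which the tool goes at most 41.7 mm and 7.16 degrees, less where a joint would pass 70% of its speed; a pose out of reach is approached as far as the arm can. A call with a gripper value outside its range is refused whole. "fingers" is the opening, from 0 (shut) to 1 (fully open), set as the call begins (left out, the last holds). The fingers move at their own pace and stop on an object; "grip_force" is the grip in N (left out, the last holds). Time passes only in rows, so rows that repeat a pose let the fingers close. It gives the time, the measured TCP pose, the force, the opening and the grip force at its end, in the units of the state.
- telemetry.sense(): the state, without advancing time (a new reading comes with each control period).
- optics.grab_frame(name): name is "scene" or "side" or "wrist"; returns a dict with "color" (384x512x3 uint8, red, green, blue), "mtx" (3x3 intrinsics, pixels), "R" (3x3) and "t" (3): a world point X has camera coordinates R X + t; the wrist camera has in their place "mount" (4x4, takes a point from camera to tool coordinates, whose origin is the TCP and whose axes are the flange's). Camera axes: x right, y down, z forward; pixel columns grow to the right and rows downward; lengths in mm; the calibration is good to about 2 mm. A picture is of the moment at which its call begins: read the wrist's pose just before it. There is no depth.
- r.sign_off(): hands the job in; it is judged then, once.
The state is a dict: "clock": time; "qpos": joint angles; "qvel": joint speeds; "joint_efforts": joint torques, N m; "eef_pos": TCP position; "tcp_rot": TCP orientation; "contact_force": force on the tool from outside, world axes, zero at the start; "wrist_torque": the same for the moment, N m; "opening": opening from 0.0 (shut) to 1.0 (fully open); "grasp_force": force on a finger pad.
Only numpy, scipy, OpenCV 4.12 (cv2) and the standard library are available. Lean on these libraries where they do the work, as an engineer would, in place of code of your own. Each camera call takes 0.05 s, during which the arm holds its last target. There are 200 camera calls.

## Working session

There is one attempt and no reset: what is moved stays moved. The work goes in short steps, Python scripts to look and compute and a tool call to move; the robot and the scene stay as the last step left them, time stands still between calls to the robot, and variables do not carry over. Pictures are saved under pics/ and viewed, at most 14 in all, crops included, and the job is handed in when it is done.

Besides the shell and the picture viewer there is one more tool, called by a JSON object that holds its "op" and its "data". play_rows: Moves the arm, as the interface text tells. Its arguments: {"type":"object","properties":{"dp":{"type":"array"},"rot":{"type":"array"},"fingers":{"type":"number"},"grip_force":{"type":"number"}},"required":["dp","rot"]}

```bash
ls; mkdir -p pics; python3 - <<'E'
from rig import telemetry, optics, r
import cv2, json, numpy as np
print(telemetry.sense())
for n in ("scene","side","wrist"):
    f=optics.grab_frame(n); cv2.imwrite(f"pics/{n}0.png",f["color"][:,:,::-1])
    np.savez(f"pics/{n}0.npz",**f)
    print(n,{k:np.round(v,3).tolist() for k,v in f.items() if k!="color"})
E
```

```text
pics
{'clock': 0.0, 'qpos': array([ 1.11859450e+00,  3.53646156e-01,  1.63410776e+00,  9.04897244e-07,
        1.15520317e+00, -2.41672899e-03]), 'qvel': array([-0.00251282,  0.00125999, -0.00056456,  0.00117854, -0.00045765,
       -0.00074579]), 'joint_efforts': array([ 8.99250299e-04, -6.05224586e+01, -3.42073846e+01, -6.00477074e-05,
        9.00522340e-03,  2.64598037e-05]), 'eef_pos': array([271.540055  , 562.41838548, 230.5742119 ]), 'tcp_rot': array([-3.14022823e+00, -4.12482247e-06,  2.69180718e+00]), 'contact_force': array([ 1.01539267,  0.53229472, -0.02019056]), 'wrist_torque': array([ 0.01628829, -0.0055747 ,  0.02115336]), 'grasp_force': 0.0, 'opening': 1.0025389569054368}
scene {'mtx': [[355.019, 0.0, 255.505], [0.0, 355.019, 186.136], [0.0, 0.0, 1.0]], 'R': [[-0.768, 0.64, -0.004], [0.544, 0.649, -0.532], [-0.338, -0.411, -0.847]], 't': [479.312, -297.368, 994.988]}
side {'mtx': [[418.127, 0.0, 254.734], [0.0, 418.127, 196.841], [0.0, 0.0, 1.0]], 'R': [[0.768, -0.641, 0.002], [-0.405, -0.487, -0.774], [0.497, 0.593, -0.634]], 't': [-490.51, 300.47, 647.038]}
wrist {'mtx': [[324.383, 0.0, 255.505], [0.0, 324.383, 189.531], [0.0, 0.0, 1.0]], 'mount': [[-0.0, -0.959, -0.284, 70.964], [1.0, -0.0, -0.001, 1.085], [0.001, -0.284, 0.959, -142.5], [0.0, 0.0, 0.0, 1.0]]}
```

View pics/scene0.png

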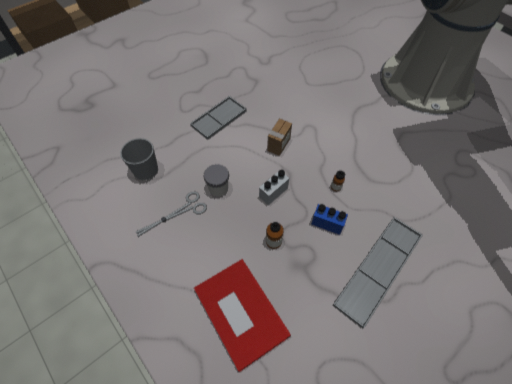

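View pics/side0.png

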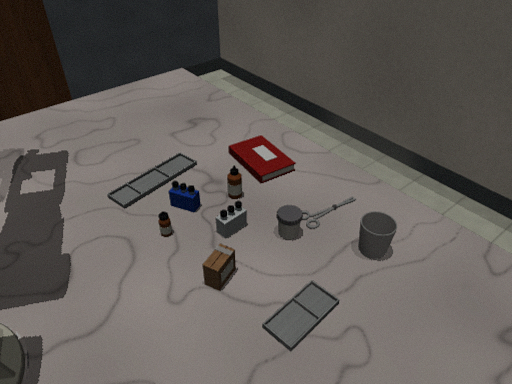

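View pics/wrist0.png

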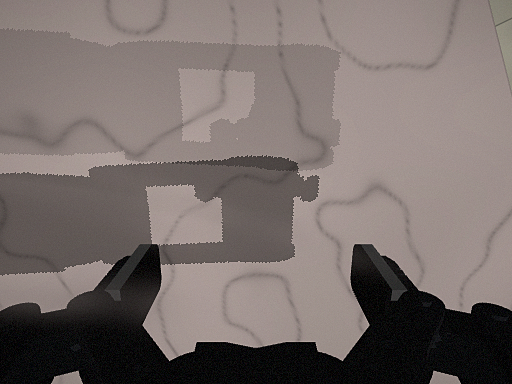

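The scene view shows the short tray at (219,117), carton (280,136), cup (216,180), white block (274,185), tall bottle (275,235), small bottle (339,180), blue decoy (330,217), and long tray (378,270). The side view shows the same things, and the wrist view only bench. I'll enlarge both for corners.

```bash
python3 - <<'E'
import cv2
a=cv2.imread('pics/scene0.png')[85:330,170:430]; cv2.imwrite('pics/sc.png',cv2.resize(a,None,fx=2.4,fy=2.4,interpolation=cv2.INTER_CUBIC))
a=cv2.imread('pics/side0.png')[140:355,100:350]; cv2.imwrite('pics/si.png',cv2.resize(a,None,fx=2.7,fy=2.7,interpolation=cv2.INTER_CUBIC))
E
```

```text
(no output)
```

View pics/sc.png

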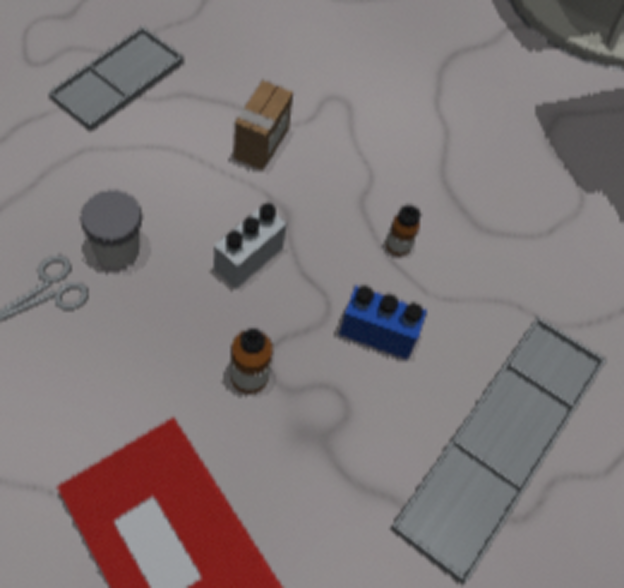

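View pics/si.png

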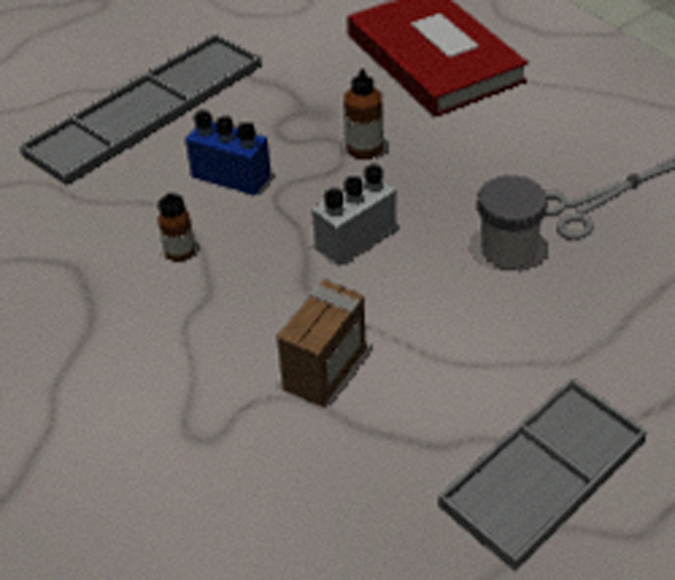

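Crop pixels that matter: scene short tray corners (143,30) (184,60) (91,128) (51,96) and long tray (538,321) (604,359) (463,580) (393,528), with the stock between them. The side crop shows the same corners. Next I'll triangulate and check against the known heights and sizes.

```bash
cat > h.py <<'E'
import numpy as np
C={n:np.load(f'pics/{n}0.npz') for n in('scene','side')}
def ray(n,p):
    c=C[n]; d=c['R'].T@np.linalg.solve(c['mtx'],[p[0],p[1],1]); return -c['R'].T@c['t'],d/np.linalg.norm(d)
def pl(n,p,z):
    o,d=ray(n,p); return o+d*(z-o[2])/d[2]
def tri(a,b):
    A=np.zeros((3,3));B=np.zeros(3)
    for n,p in(('scene',a),('side',b)):
        o,d=ray(n,p);P=np.eye(3)-np.outer(d,d);A+=P;B+=P@o
    return np.linalg.solve(A,B)
E
python3 - <<'E'
from h import *
s=lambda p:(170+p[0]/2.4,85+p[1]/2.4)
q=lambda p:(100+p[0]/2.7,140+p[1]/2.7)
L=[('ST',12,[(143,30),(184,60),(91,128),(51,96),(93,70),(125,95)],[(516,560),(440,498),(574,383),(644,436),(588,480),(524,432)]),
('LT',12,[(538,321),(604,359),(463,580),(393,528),(508,367),(570,407),(456,443),(519,487)],[(67,178),(23,151),(217,38),(261,61),(111,144),(73,121),(187,99),(148,75)]),
('carton',58,[(265,81),(293,96),(265,138),(236,122)],[(320,345),(279,335),(322,281),(364,295)]),
('stop',62,[(234,240),(251,225),(267,211)],[(374,171),(353,181),(334,191)]),
('cup',58,[(111,214)],[(512,199)]),('tall',86,[(253,336)],[(363,72)]),('small',62,[(409,212)],[(172,199)])]
for n,z,a,b in L:
    print(n)
    for x,y in zip(a,b): print(tri(s(x),q(y)).round(1),pl('scene',s(x),z)[:2].round(1),pl('side',q(y),z)[:2].round(1))
E
```

```text
ST
[ 468.3 -297.5    4.8] [ 471.6 -290.4] [ 466.  -301.1]
[ 461.4 -233.2    3.6] [ 465.4 -225.9] [ 458.7 -238.2]
[ 596.2 -222.     3.1] [ 597.9 -213.3] [ 592.6 -227.9]
[ 601.7 -285.1    2. ] [ 604.7 -275.6] [ 596.2 -289.9]
[ 545.9 -285.5    3.2] [ 549.3 -277.3] [ 541.7 -289.7]
[ 540.6 -232.2    4.7] [ 544.4 -226.8] [ 536.1 -235.6]
LT
[420.7 217.3   4.3] [424.2 219. ] [418.6 206.4]
[407.  277.1   4.5] [410.  278.5] [405.5 265. ]
[638.3 320.1   5. ] [639.9 320.4] [633.7 309.7]
[650.7 259.4   3.4] [652.4 260.6] [645.2 247.4]
[473.8 230.7   5.6] [478.9 230.5] [470.  224.3]
[462.9 286.8   4.2] [467.7 286.8] [459.4 276.7]
[560.8 246.5   6.1] [563.8 246.7] [557.  239.5]
[550.8 302.6   7.8] [552.9 302.5] [548.2 297.1]
carton
[ 451.6 -117.6   58.7] [ 449.3 -116.8] [ 453.5 -118.6]
[438.8 -88.5  52.7] [441.5 -84.7] [437.2 -93.4]
[493.6 -66.3  52.1] [497.5 -63.2] [490.  -70.8]
[505.2 -98.   55.4] [505.6 -95.5] [ 504.8 -101. ]
stop
[594.6   3.3  57. ] [596.1   6.1] [591.5  -2. ]
[573.2   2.2  58.8] [574.5   3.9] [571.3  -1.1]
[553.4   0.8  60.3] [553.8   1.8] [552.6  -1.1]
cup
[659.4 -89.9  53.6] [660.4 -86.8] [656.3 -93.7]
tall
[651.9  91.2  80.7] [653.   93.6] [648.1  84.3]
small
[453.8  80.3  54.3] [458.3  83.2] [450.6  71.5]
```

```bash
cat >> h.py <<'E'
from scipy.spatial.transform import Rotation as Ro
def plan(x,y,z,yaw,start=None):
    """units from start (default: measured pose) to a tool-down pose"""
    if start is None:
        from rig import telemetry
        s=telemetry.sense(); p=s['eef_pos']; R=Ro.from_euler('xyz',s['tcp_rot'])
    else: p=np.array(start[:3],float); R=Ro.from_euler('xyz',[np.pi,0,start[3]])
    G=Ro.from_euler('xyz',[np.pi,0,yaw])
    print('dp',(R.inv().apply(np.array([x,y,z])-p)/40).round(3).tolist(),'rot',(np.degrees((R.inv()*G).as_rotvec())/6).round(2).tolist())
E
python3 -c "
from h import *
plan(500,140,260,np.pi)
plan(500,-140,260,np.pi,(500,140,260,np.pi))"
```

```text
dp [-9.735, -7.029, -0.725] rot [-0.01, -0.0, -4.3]
dp [-0.0, -7.0, -0.0] rot [0.0, 0.0, 0.0]
```

{"op": "play_rows", "data": {"dp": [[-0.81,-0.586,-0.06],[-1.62,-1.172,-0.12],[-2.43,-1.758,-0.18],[-3.24,-2.344,-0.24],[-4.05,-2.93,-0.3]], "rot": [[0,0,0],[0,0,0],[0,0,0],[0,0,0],[0,0,0]]}}

```text
clock: 0.57
eef_pos: [367.0, 385.1, 243.2]
tcp_rot: [-3.141, -0.0, 2.692]
contact_force: [0.8, 0.0, 0.0]
opening: 1.005
grasp_force: 0.0
```

{"op": "play_rows", "data": {"dp": [[-0.81,-0.586,-0.06],[-1.62,-1.172,-0.12],[-2.43,-1.758,-0.18],[-3.24,-2.344,-0.24],[-4.05,-2.93,-0.3]], "rot": [[0,0,0],[0,0,0],[0,0,0],[0,0,0],[0,0,0]]}}

```text
clock: 0.98
eef_pos: [462.0, 209.0, 255.4]
tcp_rot: [3.142, -0.0, 2.692]
contact_force: [0.4, 0.2, -0.3]
opening: 0.998
grasp_force: 0.0
```

{"op": "play_rows", "data": {"dp": [[-0.81,-0.586,-0.06],[-1.62,-1.172,-0.12],[-1.62,-1.172,-0.12],[-1.62,-1.172,-0.12],[-1.62,-1.172,-0.12]], "rot": [[0,0,-0.86],[0,0,-1.72],[0,0,-2.58],[0,0,-3.44],[0,0,-4.3]]}}

```text
clock: 1.4
eef_pos: [499.8, 139.4, 259.9]
tcp_rot: [-3.142, -0.0, -3.139]
contact_force: [0.1, -0.2, -0.8]
opening: 1.0
grasp_force: 0.0
```

```bash
cat >> h.py <<'E'
def wshot(name):
    from rig import telemetry,optics
    import cv2
    s=telemetry.sense(); f=optics.grab_frame('wrist')
    cv2.imwrite(f'pics/{name}.png',f['color'][:,:,::-1])
    R=Ro.from_euler('xyz',s['tcp_rot']).as_matrix(); M=f['mount']
    Rc=R@M[:3,:3]; o=s['eef_pos']+R@M[:3,3]
    np.savez(f'pics/{name}.npz',mtx=f['mtx'],R=Rc.T,t=-Rc.T@o)
    C[name]=np.load(f'pics/{name}.npz'); print(s['clock'],s['eef_pos'].round(1),s['tcp_rot'].round(3))
import os
for n in ('w1','w2','w3','w4','w5','w6'):
    if os.path.exists(f'pics/{n}.npz'): C[n]=np.load(f'pics/{n}.npz')
E
python3 -c "
from h import *
wshot('w1')"
```

```text
1.4 [499.8 139.4 259.9] [-3.142 -0.    -3.139]
```

{"op": "play_rows", "data": {"dp": [[0,-1,0],[0,-2,0],[0,-3,0],[0,-4,0],[0,-5,0]], "rot": [[0,0,0],[0,0,0],[0,0,0],[0,0,0],[0,0,0]]}}

```text
clock: 1.87
eef_pos: [499.2, -61.0, 260.1]
tcp_rot: [-3.142, 0.0, 3.141]
contact_force: [0.4, -0.3, 0.8]
opening: 1.001
grasp_force: 0.0
```

{"op": "play_rows", "data": {"dp": [[0,-1,0],[0,-2,0],[0,-2,0],[0,-2,0],[0,-2,0]], "rot": [[0,0,0],[0,0,0],[0,0,0],[0,0,0],[0,0,0]]}}

```text
clock: 2.28
eef_pos: [499.5, -139.2, 259.8]
tcp_rot: [3.141, -0.001, 3.14]
contact_force: [-0.4, -0.3, -0.4]
opening: 0.999
grasp_force: 0.0
```

```bash
python3 -c "
from h import *
wshot('w2')"
```

```text
2.2833 [ 499.5 -139.2  259.8] [ 3.141e+00 -1.000e-03  3.140e+00]
```

View pics/w1.png

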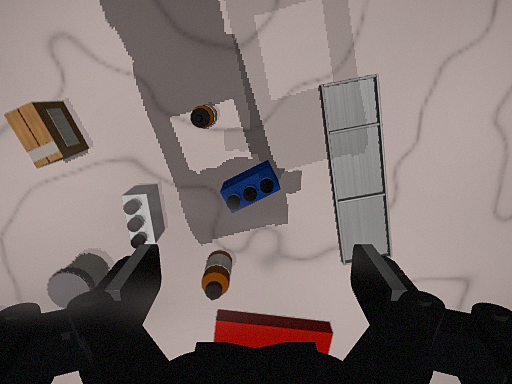

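View pics/w2.png

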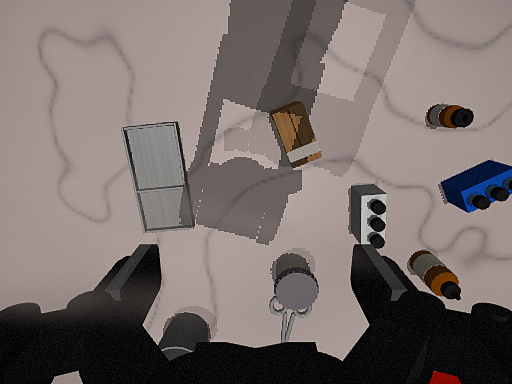

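w1 shows the small bottle tip (201,118), tall tip (213,292), stoppers (131,206)–(139,240) and long tray corners (319,85) (379,74) (391,258) (340,263). w2 shows short tray corners (123,126) (179,121) (194,228) (144,233), carton top around (298,135), cup lid (296,288) and stoppers at (377,206)–(376,241).

```bash
python3 - <<'E'
from h import *
for n,w,z,P in [('small','w1',62,[(201,118)]),('LT','w1',12,[(319,85),(379,74),(391,258),(340,263),(328,132),(382,124),(335,201),(386,194)]),
('stop','w1',62,[(131,206),(134,222),(139,240)]),('tall','w1',86,[(213,292)]),('blue','w1',62,[(234,202),(266,186)]),('carton','w1',58,[(6,107),(32,101),(60,162),(38,167)]),
('ST','w2',12,[(123,126),(179,121),(194,228),(144,233),(135,189),(187,186)]),('carton','w2',58,[(276,110),(299,102),(321,158),(296,167)]),
('cup','w2',58,[(296,288)]),('stop','w2',62,[(377,206),(376,223),(376,241)]),('tall','w2',86,[(454,294)]),('small','w2',62,[(464,117)])]:
    X=np.array([pl(w,p,z)[:2] for p in P]); print(n,X.round(1).tolist(),'mean',X.mean(0).round(1))
E
```

```text
small [[453.2, 83.5]] mean [453.2  83.5]
LT [[419.3, 212.1], [407.3, 279.5], [639.4, 321.1], [647.1, 253.5], [472.6, 225.9], [463.1, 289.2], [559.3, 240.5], [549.8, 304.0]] mean [519.7 265.7]
stop [[549.1, 1.4], [568.1, 2.7], [590.3, 6.1]] mean [569.2   3.4]
tall [[642.5, 92.2]] mean [642.5  92.2]
blue [[544.1, 115.9], [525.6, 151.1]] mean [534.8 133.5]
carton [[442.8, -117.6], [436.8, -89.7], [500.3, -71.7], [505.9, -96.5]] mean [471.5 -93.9]
ST [[465.1, -296.0], [459.4, -229.1], [596.0, -219.0], [602.9, -284.7], [543.0, -290.1], [539.2, -224.6]] mean [ 534.3 -257.3]
carton [[444.9, -117.6], [437.0, -94.1], [495.2, -68.4], [505.1, -95.0]] mean [470.6 -93.8]
cup [[655.4, -90.0]] mean [655.4 -90. ]
stop [[548.6, -4.0], [568.9, -3.1], [591.2, -0.8]] mean [569.6  -2.6]
tall [[645.1, 83.8]] mean [645.1  83.8]
small [[452.1, 75.2]] mean [452.1  75.2]
```

```bash
python3 - <<'E'
from h import *
p=np.pi; cur=(499.5,-139.2,260,p)
for n,a,b,z in [('cup',(656,-90,p),(503,-260,p),26),('tall',(646,90,p),(570,-255,p),25),('carton',(471,-93.5,p+.35),(511.8,264,p+.178),22),('small',(453,81,p),(441,251.2,p),13),('block',(570,1,p+.085),(599.4,279.7,p+.178),16)]:
    print(n,z)
    for q in (a,b):
        g=(q[0],q[1],160,q[2]); plan(*g,start=cur); cur=g
E
```

```text
cup 26
dp [-3.912, 1.23, 2.5] rot [0.0, 0.0, 0.0]
dp [3.825, -4.25, -0.0] rot [0.0, 0.0, 0.0]
tall 25
dp [-3.575, 8.75, 0.0] rot [0.0, 0.0, 0.0]
dp [1.9, -8.625, -0.0] rot [0.0, 0.0, 0.0]
carton 22
dp [2.475, 4.037, 0.0] rot [0.0, 0.0, -3.34]
dp [-4.023, 8.046, 0.0] rot [-0.0, -0.0, 1.64]
small 13
dp [2.257, -4.242, -0.0] rot [0.0, -0.0, 1.7]
dp [0.3, 4.255, 0.0] rot [0.0, 0.0, 0.0]
block 16
dp [-3.225, -6.255, -0.0] rot [0.0, 0.0, -0.81]
dp [-1.324, 6.88, 0.0] rot [0.0, 0.0, -0.89]
```

{"op": "play_rows", "data": {"dp": [[-0.8,0.25,0.5],[-1.6,0.5,1.0],[-2.4,0.75,1.5],[-3.2,1.0,2.0],[-3.91,1.23,2.5]], "rot": [[0,0,0],[0,0,0],[0,0,0],[0,0,0],[0,0,0]], "fingers": 1}}

```text
clock: 2.75
eef_pos: [657.9, -87.2, 159.1]
tcp_rot: [3.141, 0.001, -3.139]
contact_force: [0.2, -0.2, 0.6]
opening: 1.001
grasp_force: 0.0
```

{"op": "play_rows", "data": {"dp": [[0,0,0],[0,0,0.5],[0,0,1.0],[0,0,1.2],[0,0,1.2]], "rot": [[0,0,0],[0,0,0],[0,0,0],[0,0,0],[0,0,0]]}}

```text
clock: 3.17
eef_pos: [654.4, -88.6, 110.1]
tcp_rot: [3.141, -0.004, -3.14]
contact_force: [-0.4, 0.5, -0.0]
opening: 0.993
grasp_force: 0.0
```

```bash
python3 - <<'E'
from h import *
wshot('w3')
E
```

```text
3.1667 [654.4 -88.6 110.1] [ 3.141 -0.004 -3.14 ]
```

View pics/w3.png

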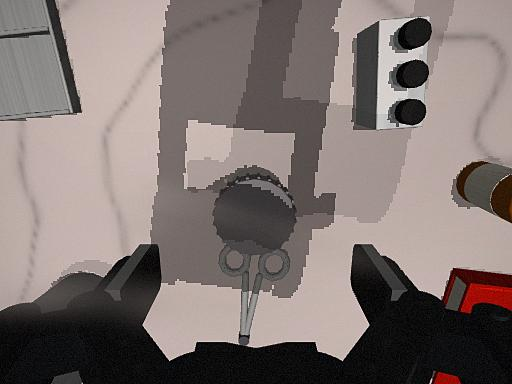

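The cup lid's top is centred near (255,212), between the open fingers; the forceps rings lie just beyond it at (253,263).

```bash
python3 - <<'E'
from h import *
for p,z in [((255,214),58),((214,214),58),((297,214),58),((415,36),62),((411,73),62),((409,111),62),((253,263),9)]: print(p,pl('w3',p,z)[:2].round(1))
E
```

```text
(255, 214) [657.4 -88.6]
(214, 214) [ 657.4 -114.8]
(297, 214) [657.3 -61.7]
(415, 36) [553.6  -2.5]
(411, 73) [572.4  -2.1]
(409, 111) [ 5.929e+02 -4.000e-01]
(253, 263) [719.5 -90.2]
```

{"op": "play_rows", "data": {"dp": [[-0.03,0.02,0.7],[-0.03,0.02,1.4],[-0.03,0.02,2.0],[-0.03,0.02,2.15],[-0.03,0.02,2.15]], "rot": [[0,0,0],[0,0,0],[0,0,0],[0,0,0],[0,0,0]]}}

```text
clock: 3.63
eef_pos: [656.6, -89.1, 25.6]
tcp_rot: [3.141, -0.002, -3.141]
contact_force: [0.1, -0.1, -0.6]
opening: 1.001
grasp_force: 0.0
```

{"op": "play_rows", "data": {"dp": [[0,0,0],[0,0,0],[0,0,0],[0,0,0],[0,0,0]], "rot": [[0,0,0],[0,0,0],[0,0,0],[0,0,0],[0,0,0]], "fingers": 0.4, "grip_force": 30}}

```text
clock: 4.05
eef_pos: [658.7, -89.6, 28.4]
tcp_rot: [-3.141, 0.003, -3.141]
contact_force: [0.1, 0.7, 6.2]
opening: 0.612
grasp_force: 30.4
```

{"op": "play_rows", "data": {"dp": [[0,0,0],[0,0,0],[0,0,0],[0,0,0],[0,0,0]], "rot": [[0,0,0],[0,0,0],[0,0,0],[0,0,0],[0,0,0]]}}

```text
clock: 4.47
eef_pos: [658.7, -89.6, 28.4]
tcp_rot: [-3.141, 0.003, -3.141]
contact_force: [-0.4, 0.5, 6.1]
opening: 0.608
grasp_force: 30.4
```

{"op": "play_rows", "data": {"dp": [[0,0,-0.4],[0,0,-1.2],[0,0,-2.0],[0,0,-2.4],[0,0,-2.4]], "rot": [[0,0,0],[0,0,0],[0,0,0],[0,0,0],[0,0,0]]}}

```text
clock: 4.88
eef_pos: [660.5, -89.9, 128.0]
tcp_rot: [-3.14, 0.009, -3.141]
contact_force: [1.0, -0.9, -0.4]
opening: 0.605
grasp_force: 31.8
```

{"op": "play_rows", "data": {"dp": [[0.4,-0.4,0],[1.0,-1.1,0],[1.6,-1.8,0],[2.2,-2.5,0],[2.8,-3.2,0]], "rot": [[0,0,0],[0,0,0],[0,0,0],[0,0,0],[0,0,0]]}}

```text
clock: 5.3
eef_pos: [543.9, -218.3, 122.0]
tcp_rot: [-3.142, 0.0, -3.141]
contact_force: [0.2, -0.3, -0.6]
opening: 0.607
grasp_force: 31.8
```

{"op": "play_rows", "data": {"dp": [[0.6,-0.6,0],[1.0,-1.0,0],[1.05,-1.05,0],[1.05,-1.05,0],[1.05,-1.05,0]], "rot": [[0,0,0],[0,0,0],[0,0,0],[0,0,0],[0,0,0]]}}

```text
clock: 5.72
eef_pos: [503.7, -259.4, 122.2]
tcp_rot: [3.142, 0.001, 3.141]
contact_force: [-0.2, 0.1, 0.3]
opening: 0.608
grasp_force: 31.8
```

```bash
python3 - <<'E'
from h import *
wshot('w4')
plan(503,-260,33,np.pi)
E
```

```text
5.7167 [ 503.7 -259.4  122.2] [3.142e+00 1.000e-03 3.141e+00]
dp [0.027, -0.024, 2.228] rot [0.0, 0.0, 0.01]
```

View pics/w4.png

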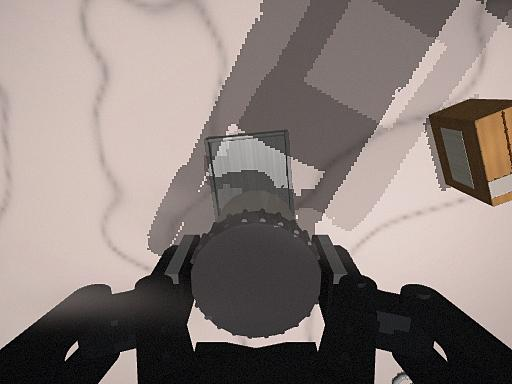

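The cup hangs straight in the fingers over the tray's large end; that end's rim corners are at (207,136) and (289,130).

```bash
python3 - <<'E'
from h import *
for p in [(207,137),(289,131)]: print(pl('w4',p,12)[:2].round(1))
E
```

```text
[ 465.3 -296.7]
[ 460.7 -233.3]
```

{"op": "play_rows", "data": {"dp": [[0.02,-0.02,0.6],[0.02,-0.02,1.2],[0.02,-0.02,1.7],[0.02,-0.02,1.9],[0.02,-0.02,1.9]], "rot": [[0,0,0],[0,0,0],[0,0,0],[0,0,0],[0,0,0]]}}

```text
clock: 6.18
eef_pos: [502.0, -258.9, 44.2]
tcp_rot: [3.14, -0.003, -3.14]
contact_force: [-0.2, 0.2, -0.9]
opening: 0.608
grasp_force: 31.8
```

{"op": "play_rows", "data": {"dp": [[0,0,0.1],[0,0,0.2],[0,0,0.27],[0,0,0.27],[0,0,0.27]], "rot": [[0,0,0],[0,0,0],[0,0,0],[0,0,0],[0,0,0]]}}

```text
clock: 6.6
eef_pos: [502.8, -260.4, 35.7]
tcp_rot: [-3.141, 0.001, -3.141]
contact_force: [-0.1, 0.2, -0.4]
opening: 0.61
grasp_force: 31.8
```

{"op": "play_rows", "data": {"dp": [[0,0,0.01],[0,0,0.02],[0,0,0.03],[0,0,0.04],[0,0,0.04]], "rot": [[0,0,0],[0,0,0],[0,0,0],[0,0,0],[0,0,0]]}}

```text
clock: 7.02
eef_pos: [502.6, -260.3, 33.7]
tcp_rot: [3.142, 0.0, -3.141]
contact_force: [0.8, -0.1, -0.4]
opening: 0.609
grasp_force: 31.8
```

{"op": "play_rows", "data": {"dp": [[0,0,0.02],[0,0,0.04],[0,0,0.05],[0,0,0.05],[0,0,0.05]], "rot": [[0,0,0],[0,0,0],[0,0,0],[0,0,0],[0,0,0]]}}

```text
clock: 7.43
eef_pos: [502.7, -260.3, 32.4]
tcp_rot: [-3.142, 0.0, -3.141]
contact_force: [-1.4, 1.3, 9.1]
opening: 0.608
grasp_force: 32.5
```

{"op": "play_rows", "data": {"dp": [[0,0,0],[0,0,0],[0,0,0],[0,0,0],[0,0,0]], "rot": [[0,0,0],[0,0,0],[0,0,0],[0,0,0],[0,0,0]], "fingers": 1}}

```text
clock: 7.85
eef_pos: [502.5, -260.3, 31.6]
tcp_rot: [3.142, -0.0, -3.141]
contact_force: [-0.7, 0.1, 0.1]
opening: 1.002
grasp_force: 0.0
```

{"op": "play_rows", "data": {"dp": [[0,0,-0.7],[0,0,-1.5],[0,0,-2.3],[0,0,-3.2],[0,0,-3.2]], "rot": [[0,0,0],[0,0,0],[0,0,0],[0,0,0],[0,0,0]]}}

```text
clock: 8.27
eef_pos: [505.9, -262.1, 166.2]
tcp_rot: [-3.137, 0.009, -3.141]
contact_force: [2.5, -0.8, -1.0]
opening: 0.998
grasp_force: 0.0
```

{"op": "play_rows", "data": {"dp": [[-0.4,0.9,0],[-0.8,1.8,0],[-1.2,2.7,0],[-1.6,3.6,0],[-2.0,4.5,0]], "rot": [[0,0,0],[0,0,0],[0,0,0],[0,0,0],[0,0,0]]}}

```text
clock: 8.68
eef_pos: [582.9, -78.6, 159.6]
tcp_rot: [-3.142, 0.0, -3.142]
contact_force: [-0.2, -1.0, 0.1]
opening: 1.003
grasp_force: 0.0
```

{"op": "play_rows", "data": {"dp": [[-0.4,0.9,0],[-0.8,1.8,0],[-1.2,2.7,0],[-1.6,3.6,0],[-1.6,4.25,0]], "rot": [[0,0,0],[0,0,0],[0,0,0],[0,0,0],[0,0,0]]}}

```text
clock: 9.1
eef_pos: [648.9, 93.0, 159.6]
tcp_rot: [3.141, 0.002, -3.14]
contact_force: [-1.1, 0.2, 0.4]
opening: 1.0
grasp_force: 0.0
```

{"op": "play_rows", "data": {"dp": [[0,0,0],[0,0,0],[0,0,0]], "rot": [[0,0,0],[0,0,0],[0,0,0]]}}

```text
clock: 9.35
eef_pos: [646.0, 89.4, 159.2]
tcp_rot: [-3.141, -0.001, -3.141]
contact_force: [0.2, -0.8, -0.2]
opening: 1.0
grasp_force: 0.0
```

```bash
python3 - <<'E'
from h import *
wshot('w5')
plan(646,90,110,np.pi)
E
```

```text
9.35 [646.   89.4 159.2] [-3.141e+00 -1.000e-03 -3.141e+00]
dp [0.001, 0.03, 1.235] rot [-0.0, -0.01, 0.0]
```

View pics/w5.png

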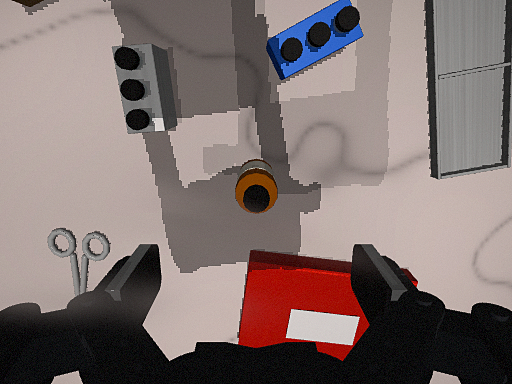

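The tall bottle's tip is near (257,200), its shoulder ring around (257,192), and the ledger's near edge around (250,255)–(360,262).

```bash
python3 - <<'E'
from h import *
for p,z in [((257,200),86),((257,192),58),((249,252),24),((248,272),24),((355,262),24),((127,58),62),((132,90),62),((137,119),62),((291,49),62),((432,178),12),((508,165),12)]: print(p,pl('w5',p,z)[:2].round(1))
E
```

```text
(257, 200) [646.7  90.7]
(257, 192) [649.3  90.8]
(249, 252) [718.9  83.5]
(248, 272) [740.3  82.4]
(355, 262) [729.4 184.7]
(127, 58) [551.8   1.1]
(132, 90) [572.8   2.3]
(137, 119) [592.9   3.7]
(291, 49) [546.  113.8]
(432, 178) [649.6 252.2]
(508, 165) [637.3 319.4]
```

{"op": "play_rows", "data": {"dp": [[-0.06,0.02,0.7],[-0.06,0.02,1.4],[-0.06,0.02,2.1],[-0.06,0.02,2.8],[-0.06,0.02,3.36]], "rot": [[0,0,0],[0,0,0],[0,0,0],[0,0,0],[0,0,0]]}}

```text
clock: 9.82
eef_pos: [648.0, 88.7, 23.5]
tcp_rot: [-3.141, -0.001, 3.14]
contact_force: [-0.3, 0.3, 0.5]
opening: 1.001
grasp_force: 0.0
```

{"op": "play_rows", "data": {"dp": [[0,0,0],[0,0,0],[0,0,0],[0,0,0],[0,0,0]], "rot": [[0,0,0],[0,0,0],[0,0,0],[0,0,0],[0,0,0]], "fingers": 0.2}}

```text
clock: 10.23
eef_pos: [650.2, 90.4, 27.4]
tcp_rot: [3.141, 0.003, -3.141]
contact_force: [-1.4, -1.9, 5.1]
opening: 0.388
grasp_force: 29.5
```

{"op": "play_rows", "data": {"dp": [[0,0,0],[0,0,0],[0,0,0],[0,0,0],[0,0,0]], "rot": [[0,0,0],[0,0,0],[0,0,0],[0,0,0],[0,0,0]]}}

```text
clock: 10.65
eef_pos: [650.2, 90.4, 27.4]
tcp_rot: [-3.142, 0.003, -3.141]
contact_force: [-0.4, -1.5, 7.3]
opening: 0.389
grasp_force: 29.8
```

{"op": "play_rows", "data": {"dp": [[0,0,-0.4],[0,0,-1.2],[0,0,-2.0],[0,0,-2.8],[0,0,-3.2]], "rot": [[0,0,0],[0,0,0],[0,0,0],[0,0,0],[0,0,0]]}}

```text
clock: 11.07
eef_pos: [650.6, 90.9, 158.4]
tcp_rot: [3.141, 0.006, -3.141]
contact_force: [2.0, -0.6, 0.3]
opening: 0.387
grasp_force: 30.0
```

{"op": "play_rows", "data": {"dp": [[0.1,-0.5,0],[0.3,-1.3,0],[0.5,-2.2,0],[0.7,-3.1,0],[0.9,-4.0,0]], "rot": [[0,0,0],[0,0,0],[0,0,0],[0,0,0],[0,0,0]]}}

```text
clock: 11.48
eef_pos: [612.6, -70.6, 154.4]
tcp_rot: [-3.141, 0.002, -3.14]
contact_force: [0.4, 0.3, -0.4]
opening: 0.392
grasp_force: 30.0
```

{"op": "play_rows", "data": {"dp": [[0.2,-0.9,0],[0.4,-1.8,0],[0.6,-2.7,0],[0.8,-3.6,0],[1.0,-4.3,0]], "rot": [[0,0,0],[0,0,0],[0,0,0],[0,0,0],[0,0,0]]}}

```text
clock: 11.9
eef_pos: [572.6, -244.1, 154.4]
tcp_rot: [-3.14, 0.002, -3.142]
contact_force: [-0.1, 1.0, -0.6]
opening: 0.385
grasp_force: 30.0
```

{"op": "play_rows", "data": {"dp": [[0.06,-0.2,0],[0.06,-0.33,0],[0.06,-0.33,0],[0.06,-0.33,0]], "rot": [[0,0,0],[0,0,0],[0,0,0],[0,0,0]]}}

```text
clock: 12.23
eef_pos: [571.0, -253.8, 153.6]
tcp_rot: [3.141, 0.0, -3.141]
contact_force: [-0.4, -0.2, -0.3]
opening: 0.391
grasp_force: 30.1
```

```bash
python3 - <<'E'
from h import *
wshot('w6')
plan(570,-255,33,np.pi)
import cv2
a=cv2.imread('pics/w6.png'); cv2.imwrite('pics/w6c.png',a[40:380,100:500])
E
```

```text
12.2333 [ 571.  -253.8  153.6] [ 3.141  0.    -3.141]
dp [0.025, -0.039, 3.012] rot [0.0, 0.0, 0.01]
```

View pics/w6c.png

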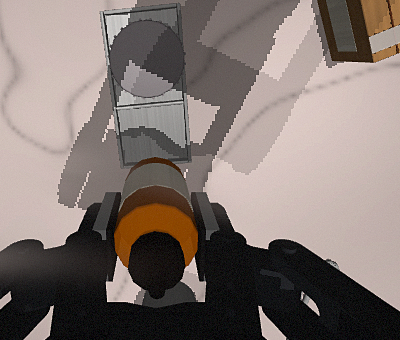

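The cup stands in the large compartment (lid at full-image (248,100)); the bottle is held straight, and the tray's far end corners are at (222,205) and (290,199).

```bash
python3 - <<'E'
from h import *
for p,z in [((222,205),12),((290,199),12),((216,148),12),((288,144),12),((248,100),62)]: print(p,pl('w6',p,z)[:2].round(1))
E
```

```text
(222, 205) [ 599.3 -284.6]
(290, 199) [ 593.4 -221.8]
(216, 148) [ 546.3 -288.3]
(288, 144) [ 542.7 -225.1]
(248, 100) [ 504.6 -258.8]
```

{"op": "play_rows", "data": {"dp": [[0.02,-0.04,0.7],[0.02,-0.04,1.5],[0.02,-0.04,2.3],[0.02,-0.04,2.7],[0.02,-0.04,2.7]], "rot": [[0,0,0],[0,0,0],[0,0,0],[0,0,0],[0,0,0]]}}

```text
clock: 12.7
eef_pos: [567.6, -253.6, 41.4]
tcp_rot: [3.139, -0.006, -3.139]
contact_force: [-1.1, -0.4, -1.4]
opening: 0.383
grasp_force: 30.0
```

{"op": "play_rows", "data": {"dp": [[0,0,0.1],[0,0,0.2],[0,0,0.28],[0,0,0.3],[0,0,0.3]], "rot": [[0,0,0],[0,0,0],[0,0,0],[0,0,0],[0,0,0]]}}

```text
clock: 13.12
eef_pos: [570.2, -256.4, 33.9]
tcp_rot: [-3.141, 0.001, -3.141]
contact_force: [0.6, 0.0, 0.2]
opening: 0.392
grasp_force: 30.1
```

{"op": "play_rows", "data": {"dp": [[0,0,0.02],[0,0,0.04],[0,0,0.05],[0,0,0.05],[0,0,0.05]], "rot": [[0,0,0],[0,0,0],[0,0,0],[0,0,0],[0,0,0]]}}

```text
clock: 13.53
eef_pos: [569.9, -256.4, 31.5]
tcp_rot: [-3.141, 0.0, -3.141]
contact_force: [-0.6, -0.5, 0.6]
opening: 0.386
grasp_force: 30.1
```

{"op": "play_rows", "data": {"dp": [[0,0,0.01],[0,0,0.02],[0,0,0.03],[0,0,0.03],[0,0,0.03]], "rot": [[0,0,0],[0,0,0],[0,0,0],[0,0,0],[0,0,0]]}}

```text
clock: 13.95
eef_pos: [570.0, -256.5, 31.4]
tcp_rot: [-3.141, 0.001, -3.141]
contact_force: [-4.1, 0.8, 13.0]
opening: 0.384
grasp_force: 31.1
```

{"op": "play_rows", "data": {"dp": [[0,0,0],[0,0,0],[0,0,0],[0,0,0],[0,0,0]], "rot": [[0,0,0],[0,0,0],[0,0,0],[0,0,0],[0,0,0]], "fingers": 1}}

```text
clock: 14.37
eef_pos: [569.7, -256.2, 29.9]
tcp_rot: [3.141, -0.0, -3.141]
contact_force: [-0.9, -0.0, 0.3]
opening: 1.001
grasp_force: 0.0
```

{"op": "play_rows", "data": {"dp": [[0,0,-0.5],[0,0,-1.3],[0,0,-2.2],[0,0,-3.2],[0,0,-3.2]], "rot": [[0,0,0],[0,0,0],[0,0,0],[0,0,0],[0,0,0]]}}

```text
clock: 14.78
eef_pos: [573.7, -258.1, 165.8]
tcp_rot: [-3.137, 0.01, -3.141]
contact_force: [1.7, -1.1, -0.1]
opening: 1.004
grasp_force: 0.0
```

{"op": "play_rows", "data": {"dp": [[0.5,0.8,0],[1.0,1.6,0],[1.5,2.4,0],[2.0,3.2,0],[2.45,4.06,0]], "rot": [[0,0,-0.67],[0,0,-1.34],[0,0,-2.01],[0,0,-2.68],[0,0,-3.34]]}}

```text
clock: 15.2
eef_pos: [470.2, -92.9, 157.8]
tcp_rot: [3.142, -0.0, -2.789]
contact_force: [0.2, 0.3, 0.6]
opening: 1.0
grasp_force: 0.0
```

{"op": "play_rows", "data": {"dp": [[0,0,0],[0,0,0],[0,0,0]], "rot": [[0,0,0],[0,0,0],[0,0,0]]}}

```text
clock: 15.45
eef_pos: [472.4, -94.1, 158.4]
tcp_rot: [-3.141, 0.001, -2.791]
contact_force: [1.5, 0.2, 0.9]
opening: 1.001
grasp_force: 0.0
```

```bash
python3 - <<'E'
from h import *
from rig import telemetry
print(telemetry.sense()['eef_pos'],telemetry.sense()['qpos'].round(2))
plan(471,-93.5,22,np.pi+.35)
E
```

```text
[472.44385032 -94.09338561 158.38157581] [-0.2   0.22  2.   -0.    0.92 -2.12]
dp [0.032, 0.029, 3.409] rot [-0.01, 0.01, 0.0]
```

{"op": "play_rows", "data": {"dp": [[0.02,0.02,0.8],[0.02,0.02,1.6],[0.02,0.02,2.4],[0.02,0.02,3.1],[0.02,0.02,3.4]], "rot": [[0,0,0],[0,0,0],[0,0,0],[0,0,0],[0,0,0]]}}

```text
clock: 15.87
eef_pos: [469.8, -94.3, 18.7]
tcp_rot: [3.14, -0.003, -2.793]
contact_force: [-0.5, -0.6, 1.2]
opening: 0.998
grasp_force: 0.0
```

{"op": "play_rows", "data": {"dp": [[0,0,0],[0,0,0],[0,0,0],[0,0,0],[0,0,0]], "rot": [[0,0,0],[0,0,0],[0,0,0],[0,0,0],[0,0,0]], "fingers": 0.2}}

```text
clock: 16.28
eef_pos: [471.9, -93.9, 23.4]
tcp_rot: [-3.14, 0.002, -2.792]
contact_force: [0.6, -0.8, 2.6]
opening: 0.398
grasp_force: 29.5
```

{"op": "play_rows", "data": {"dp": [[0,0,0],[0,0,0],[0,0,0],[0,0,0],[0,0,0]], "rot": [[0,0,0],[0,0,0],[0,0,0],[0,0,0],[0,0,0]]}}

```text
clock: 16.7
eef_pos: [471.9, -93.9, 23.3]
tcp_rot: [-3.14, 0.002, -2.791]
contact_force: [-0.8, -2.8, 6.6]
opening: 0.399
grasp_force: 29.8
```

```bash
python3 - <<'E'
from h import *
plan(511.8,264,0,np.pi+.178)
E
```

```text
dp [-4.008, 8.062, 0.578] rot [-0.01, 0.02, 1.65]
```

{"op": "play_rows", "data": {"dp": [[0,0,-0.4],[0,0,-1.2],[0,0,-2.0],[0,0,-2.8],[0,0,-2.8]], "rot": [[0,0,0],[0,0,0],[0,0,0],[0,0,0],[0,0,0]]}}

```text
clock: 17.12
eef_pos: [474.1, -94.1, 139.9]
tcp_rot: [-3.137, 0.008, -2.791]
contact_force: [2.2, -0.6, -1.5]
opening: 0.398
grasp_force: 29.9
```

{"op": "play_rows", "data": {"dp": [[-0.3,0.6,0],[-0.7,1.4,0],[-1.1,2.2,0],[-1.5,3.0,0],[-1.9,3.8,0]], "rot": [[0,0,0],[0,0,0],[0,0,0],[0,0,0],[0,0,0]]}}

```text
clock: 17.53
eef_pos: [489.7, 77.0, 134.1]
tcp_rot: [-3.142, 0.001, -2.792]
contact_force: [0.8, -1.2, -2.0]
opening: 0.397
grasp_force: 29.9
```

{"op": "play_rows", "data": {"dp": [[-0.4,0.8,0],[-0.8,1.6,0],[-1.2,2.4,0],[-1.6,3.2,0],[-2.0,4.0,0]], "rot": [[0,0,0.33],[0,0,0.66],[0,0,0.99],[0,0,1.32],[0,0,1.65]]}}

```text
clock: 17.95
eef_pos: [509.7, 255.0, 133.9]
tcp_rot: [3.142, 0.0, -2.966]
contact_force: [0.9, -0.8, -0.9]
opening: 0.394
grasp_force: 29.9
```

{"op": "play_rows", "data": {"dp": [[-0.08,0.25,0],[-0.08,0.25,0],[-0.08,0.25,0],[-0.08,0.25,0]], "rot": [[0,0,0],[0,0,0],[0,0,0],[0,0,0]]}}

```text
clock: 18.28
eef_pos: [510.9, 262.4, 133.7]
tcp_rot: [-3.141, -0.001, -2.964]
contact_force: [0.1, -0.1, -1.2]
opening: 0.398
grasp_force: 30.0
```

```bash
python3 - <<'E'
from h import *
plan(511.8,264,28,np.pi+.178)
E
```

```text
dp [-0.032, 0.038, 2.643] rot [-0.01, -0.01, -0.0]
```

{"op": "play_rows", "data": {"dp": [[-0.02,0.04,0.7],[-0.02,0.04,1.4],[-0.02,0.04,2.0],[-0.02,0.04,2.3],[-0.02,0.04,2.3]], "rot": [[0,0,0],[0,0,0],[0,0,0],[0,0,0],[0,0,0]]}}

```text
clock: 18.7
eef_pos: [510.2, 263.1, 39.7]
tcp_rot: [-3.14, -0.005, -2.965]
contact_force: [0.3, -1.5, -0.5]
opening: 0.401
grasp_force: 29.9
```

{"op": "play_rows", "data": {"dp": [[0,0,0.1],[0,0,0.2],[0,0,0.28],[0,0,0.3],[0,0,0.3]], "rot": [[0,0,0],[0,0,0],[0,0,0],[0,0,0],[0,0,0]]}}

```text
clock: 19.12
eef_pos: [512.3, 265.4, 30.5]
tcp_rot: [3.141, 0.001, -2.964]
contact_force: [-0.1, 0.4, -0.4]
opening: 0.398
grasp_force: 30.0
```

{"op": "play_rows", "data": {"dp": [[0,0,0.02],[0,0,0.04],[0,0,0.05],[0,0,0.06],[0,0,0.06]], "rot": [[0,0,0],[0,0,0],[0,0,0],[0,0,0],[0,0,0]]}}

```text
clock: 19.53
eef_pos: [512.0, 265.3, 27.7]
tcp_rot: [-3.142, -0.0, -2.964]
contact_force: [0.6, -0.4, -0.3]
opening: 0.397
grasp_force: 30.0
```

Lower one more millimetre, release, and go over the small bottle.

{"op": "play_rows", "data": {"dp": [[0,0,0.01],[0,0,0.02],[0,0,0.03],[0,0,0.03],[0,0,0.03]], "rot": [[0,0,0],[0,0,0],[0,0,0],[0,0,0],[0,0,0]]}}

```text
clock: 19.95
eef_pos: [512.0, 265.3, 27.3]
tcp_rot: [3.142, 0.0, -2.964]
contact_force: [-3.2, -0.9, 9.3]
opening: 0.4
grasp_force: 31.1
```

{"op": "play_rows", "data": {"dp": [[0,0,0],[0,0,0],[0,0,0],[0,0,0],[0,0,0]], "rot": [[0,0,0],[0,0,0],[0,0,0],[0,0,0],[0,0,0]], "fingers": 1}}

```text
clock: 20.37
eef_pos: [512.0, 265.2, 26.4]
tcp_rot: [-3.142, -0.0, -2.964]
contact_force: [0.0, -0.5, -0.1]
opening: 1.0
grasp_force: 0.0
```

{"op": "play_rows", "data": {"dp": [[0,0,-0.5],[0,0,-1.3],[0,0,-2.2],[0,0,-3.2],[0,0,-3.2]], "rot": [[0,0,0],[0,0,0],[0,0,0],[0,0,0],[0,0,0]]}}

```text
clock: 20.78
eef_pos: [515.8, 267.2, 161.7]
tcp_rot: [3.138, 0.01, -2.964]
contact_force: [2.2, 0.1, -0.0]
opening: 1.001
grasp_force: 0.0
```

{"op": "play_rows", "data": {"dp": [[0.45,-0.85,0],[0.9,-1.7,0],[1.35,-2.55,0],[1.8,-3.4,0],[2.27,-4.26,0]], "rot": [[0,0,0.34],[0,0,0.68],[0,0,1.02],[0,0,1.36],[0,0,1.7]]}}

```text
clock: 21.2
eef_pos: [452.0, 80.2, 154.4]
tcp_rot: [3.142, 0.0, 3.14]
contact_force: [0.7, -0.6, 0.5]
opening: 0.996
grasp_force: 0.0
```

{"op": "play_rows", "data": {"dp": [[0,0,0],[0,0,0],[0,0,0],[0,0,0]], "rot": [[0,0,0],[0,0,0],[0,0,0],[0,0,0]]}}

```text
clock: 21.53
eef_pos: [453.5, 82.3, 154.6]
tcp_rot: [3.141, 0.001, -3.141]
contact_force: [-0.5, -0.8, -0.2]
opening: 1.002
grasp_force: 0.0
```

```bash
cp pics/w4.npz /tmp; python3 - <<'E'
from h import *
wshot('w4')
plan(453,81,13,np.pi)
E
```

```text
21.5333 [453.5  82.3 154.6] [ 3.141e+00  1.000e-03 -3.141e+00]
dp [0.01, -0.038, 3.537] rot [0.0, 0.0, 0.01]
```

View pics/w4.png

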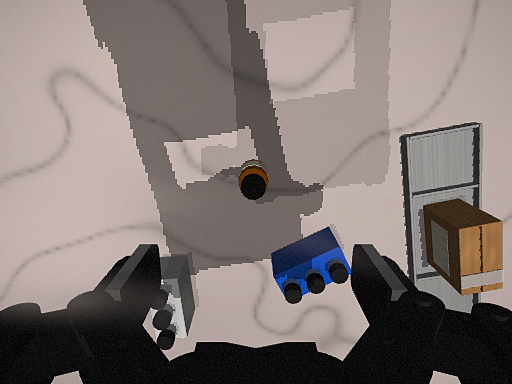

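The small bottle's tip is at (253,186), the carton stands in the middle compartment at (462,245), and the tray's near end corners are at (401,137) and (481,124).

```bash
python3 - <<'E'
from h import *
for p,z in [((253,186),62),((253,180),38),((401,137),12),((481,124),12),((408,195),12),((480,184),12),((158,298),62),((166,318),62),((165,340),62)]: print(p,pl('w4',p,z)[:2].round(1))
E
```

```text
(253, 186) [449.6  80.8]
(253, 180) [451.3  80.6]
(401, 137) [419.3 209.9]
(481, 124) [408.1 277.6]
(408, 195) [472.5 223.1]
(480, 184) [462.  287.3]
(158, 298) [547.3   0.8]
(166, 318) [567.1   6. ]
(165, 340) [589.9   3.3]
```

{"op": "play_rows", "data": {"dp": [[0.04,-0.03,0.8],[0.04,-0.03,1.6],[0.04,-0.03,2.4],[0.04,-0.03,3.2],[0.04,-0.03,3.5]], "rot": [[0,0,0],[0,0,0],[0,0,0],[0,0,0],[0,0,0]]}}

```text
clock: 22.0
eef_pos: [449.4, 81.1, 11.0]
tcp_rot: [-3.141, -0.004, -3.14]
contact_force: [-1.0, -1.0, -0.2]
opening: 1.0
grasp_force: 0.0
```

{"op": "play_rows", "data": {"dp": [[0,0,0],[0,0,0],[0,0,0],[0,0,0],[0,0,0]], "rot": [[0,0,0],[0,0,0],[0,0,0],[0,0,0],[0,0,0]], "fingers": 0.1}}

```text
clock: 22.42
eef_pos: [452.2, 80.7, 15.7]
tcp_rot: [3.141, 0.002, 3.141]
contact_force: [-0.0, -0.6, 1.9]
opening: 0.301
grasp_force: 1.0
```

{"op": "play_rows", "data": {"dp": [[0,0,0],[0,0,0],[0,0,0],[0,0,0],[0,0,0]], "rot": [[0,0,0],[0,0,0],[0,0,0],[0,0,0],[0,0,0]]}}

```text
clock: 22.83
eef_pos: [452.2, 80.6, 15.7]
tcp_rot: [3.141, 0.002, 3.141]
contact_force: [0.3, 1.2, 5.8]
opening: 0.276
grasp_force: 29.1
```

```bash
python3 - <<'E'
from h import *
plan(441,251.2,18,np.pi)
E
```

```text
dp [0.283, 4.265, -0.055] rot [0.01, 0.02, -0.01]
```

{"op": "play_rows", "data": {"dp": [[0,0,-0.4],[0,0,-1.2],[0,0,-2.0],[0,0,-2.6],[0,0,-2.6]], "rot": [[0,0,0],[0,0,0],[0,0,0],[0,0,0],[0,0,0]]}}

```text
clock: 23.25
eef_pos: [454.3, 80.8, 123.5]
tcp_rot: [3.14, 0.008, 3.141]
contact_force: [1.3, 0.8, -0.2]
opening: 0.278
grasp_force: 29.9
```

{"op": "play_rows", "data": {"dp": [[0.05,0.6,0],[0.1,1.5,0],[0.15,2.4,0],[0.2,3.3,0],[0.28,4.1,0]], "rot": [[0,0,0],[0,0,0],[0,0,0],[0,0,0],[0,0,0]]}}

```text
clock: 23.67
eef_pos: [439.9, 246.3, 118.7]
tcp_rot: [3.141, 0.001, 3.141]
contact_force: [0.8, 0.1, -0.4]
opening: 0.274
grasp_force: 29.9
```

{"op": "play_rows", "data": {"dp": [[0,0.15,0],[0,0.15,0],[0,0.15,0],[0,0.15,0]], "rot": [[0,0,0],[0,0,0],[0,0,0],[0,0,0]]}}

```text
clock: 24.0
eef_pos: [439.7, 249.2, 118.3]
tcp_rot: [-3.141, -0.001, 3.141]
contact_force: [0.2, -0.6, -0.6]
opening: 0.27
grasp_force: 29.9
```

{"op": "play_rows", "data": {"dp": [[0,0,0.6],[0,0,1.2],[0,0,1.8],[0,0,2.1],[0,0,2.1]], "rot": [[0,0,0],[0,0,0],[0,0,0],[0,0,0],[0,0,0]]}}

```text
clock: 24.42
eef_pos: [438.4, 247.9, 32.1]
tcp_rot: [-3.139, -0.004, 3.139]
contact_force: [-0.5, 0.3, -0.8]
opening: 0.278
grasp_force: 29.9
```

```bash
python3 - <<'E'
from h import *
plan(441,251.2,20,np.pi)
E
```

```text
dp [-0.065, 0.083, 0.303] rot [-0.02, -0.04, -0.02]
```

{"op": "play_rows", "data": {"dp": [[-0.01,0.03,0.1],[-0.01,0.03,0.2],[-0.01,0.03,0.28],[-0.01,0.03,0.31],[-0.01,0.03,0.31]], "rot": [[0,0,0],[0,0,0],[0,0,0],[0,0,0],[0,0,0]]}}

```text
clock: 24.83
eef_pos: [440.6, 251.5, 22.3]
tcp_rot: [3.141, 0.0, 3.141]
contact_force: [0.0, -0.4, -1.0]
opening: 0.278
grasp_force: 29.9
```

{"op": "play_rows", "data": {"dp": [[0,0,0.02],[0,0,0.04],[0,0,0.05],[0,0,0.06],[0,0,0.06]], "rot": [[0,0,0],[0,0,0],[0,0,0],[0,0,0],[0,0,0]]}}

```text
clock: 25.25
eef_pos: [440.5, 251.6, 19.8]
tcp_rot: [3.142, 0.0, 3.141]
contact_force: [-0.6, 0.3, 1.3]
opening: 0.277
grasp_force: 30.1
```

{"op": "play_rows", "data": {"dp": [[0,0,0.01],[0,0,0.02],[0,0,0.02],[0,0,0.02]], "rot": [[0,0,0],[0,0,0],[0,0,0],[0,0,0]]}}

```text
clock: 25.58
eef_pos: [440.6, 251.6, 19.7]
tcp_rot: [3.141, 0.0, 3.141]
contact_force: [-2.9, -1.6, 13.7]
opening: 0.28
grasp_force: 31.2
```

{"op": "play_rows", "data": {"dp": [[0,0,0],[0,0,0],[0,0,0],[0,0,0],[0,0,0]], "rot": [[0,0,0],[0,0,0],[0,0,0],[0,0,0],[0,0,0]], "fingers": 1}}

```text
clock: 26.0
eef_pos: [440.3, 251.5, 18.7]
tcp_rot: [-3.141, -0.0, 3.141]
contact_force: [0.1, -0.7, 0.1]
opening: 0.966
grasp_force: 0.0
```

{"op": "play_rows", "data": {"dp": [[0,0,-0.5],[0,0,-1.3],[0,0,-2.2],[0,0,-3.2],[0,0,-3.3]], "rot": [[0,0,0],[0,0,0],[0,0,0],[0,0,0],[0,0,0]]}}

```text
clock: 26.42
eef_pos: [443.5, 253.3, 156.9]
tcp_rot: [3.137, 0.008, 3.141]
contact_force: [1.7, 1.1, 0.4]
opening: 1.0
grasp_force: 0.0
```

{"op": "play_rows", "data": {"dp": [[-0.4,-0.8,0],[-0.8,-1.6,0],[-1.2,-2.4,0],[-1.6,-3.2,0],[-2.0,-4.0,0]], "rot": [[0,0,0],[0,0,0],[0,0,0],[0,0,0],[0,0,0]]}}

```text
clock: 26.83
eef_pos: [520.9, 90.0, 150.8]
tcp_rot: [3.142, 0.0, 3.141]
contact_force: [0.3, 0.3, 0.5]
opening: 1.0
grasp_force: 0.0
```

{"op": "play_rows", "data": {"dp": [[-0.4,-0.8,0],[-0.8,-1.6,0],[-1.25,-2.27,0],[-1.25,-2.27,0],[-1.25,-2.27,0]], "rot": [[0,0,-0.3],[0,0,-0.6],[0,0,-0.81],[0,0,-0.81],[0,0,-0.81]]}}

```text
clock: 27.25
eef_pos: [570.8, -0.9, 150.5]
tcp_rot: [3.142, -0.0, -3.06]
contact_force: [0.3, -0.1, -0.5]
opening: 1.003
grasp_force: 0.0
```

```bash
python3 - <<'E'
from h import *
plan(571,0.5,16,np.pi+.085)
from rig import telemetry; print(telemetry.sense()['qpos'].round(2))
E
```

```text
dp [-0.008, 0.033, 3.361] rot [0.0, -0.0, -0.03]
[-0.    0.36  1.82  0.    0.96 -1.66]
```

{"op": "play_rows", "data": {"dp": [[0,0.03,0.8],[0,0.03,1.6],[0,0.03,2.4],[0,0.03,3.1],[0,0.03,3.36]], "rot": [[0,0,0],[0,0,0],[0,0,0],[0,0,0],[0,0,0]]}}

```text
clock: 27.67
eef_pos: [567.0, 2.9, 12.9]
tcp_rot: [3.141, -0.006, -3.057]
contact_force: [-0.8, 0.5, 0.5]
opening: 0.998
grasp_force: 0.0
```

{"op": "play_rows", "data": {"dp": [[0,0,0],[0,0,0],[0,0,0],[0,0,0],[0,0,0]], "rot": [[0,0,0],[0,0,0],[0,0,0],[0,0,0],[0,0,0]], "fingers": 0.15, "grip_force": 45}}

```text
clock: 28.08
eef_pos: [571.5, 1.9, 18.4]
tcp_rot: [-3.141, 0.003, -3.057]
contact_force: [0.5, -0.2, 4.3]
opening: 0.34
grasp_force: 45.1
```

{"op": "play_rows", "data": {"dp": [[0,0,0],[0,0,0],[0,0,0],[0,0,0],[0,0,0]], "rot": [[0,0,0],[0,0,0],[0,0,0],[0,0,0],[0,0,0]]}}

```text
clock: 28.5
eef_pos: [571.5, 1.9, 18.3]
tcp_rot: [-3.141, 0.003, -3.057]
contact_force: [-0.4, 0.3, 7.3]
opening: 0.343
grasp_force: 45.7
```

```bash
python3 - <<'E'
from h import *
plan(599.4,279.7,16,np.pi+.178)
E
```

```text
dp [-1.278, 6.863, 0.062] rot [-0.0, 0.03, -0.9]
```

{"op": "play_rows", "data": {"dp": [[0,0,-0.4],[0,0,-1.2],[0,0,-2.0],[0,0,-2.8],[0,0,-3.0]], "rot": [[0,0,0],[0,0,0],[0,0,0],[0,0,0],[0,0,0]]}}

```text
clock: 28.92
eef_pos: [573.1, 1.8, 142.3]
tcp_rot: [-3.141, 0.008, -3.057]
contact_force: [1.5, 0.5, -0.5]
opening: 0.342
grasp_force: 44.7
```

{"op": "play_rows", "data": {"dp": [[-0.1,0.5,0],[-0.3,1.3,0],[-0.5,2.2,0],[-0.7,3.1,0],[-0.8,4.0,0]], "rot": [[0,0,0],[0,0,0],[0,0,0],[0,0,0],[0,0,0]]}}

```text
clock: 29.33
eef_pos: [589.2, 165.5, 137.0]
tcp_rot: [3.141, 0.002, -3.058]
contact_force: [0.3, 0.5, -1.0]
opening: 0.344
grasp_force: 44.8
```

{"op": "play_rows", "data": {"dp": [[-0.1,0.8,0],[-0.2,1.6,0],[-0.3,2.4,0],[-0.48,2.86,0],[-0.48,2.86,0]], "rot": [[0,0,-0.2],[0,0,-0.4],[0,0,-0.6],[0,0,-0.8],[0,0,-0.9]]}}

```text
clock: 29.75
eef_pos: [598.7, 283.6, 136.9]
tcp_rot: [3.14, 0.002, -2.959]
contact_force: [0.1, -1.1, -0.5]
opening: 0.341
grasp_force: 44.8
```

{"op": "play_rows", "data": {"dp": [[0,0,0],[0,0,0],[0,0,0]], "rot": [[0,0,0],[0,0,0],[0,0,0]]}}

```text
clock: 30.0
eef_pos: [597.8, 278.4, 136.4]
tcp_rot: [-3.141, -0.001, -2.964]
contact_force: [0.0, -0.5, -1.2]
opening: 0.34
grasp_force: 44.8
```

```bash
python3 - <<'E'
from h import *
wshot('w3')
plan(599.4,279.7,22,np.pi+.178)
E
```

```text
30.0 [597.8 278.4 136.4] [-3.141e+00 -1.000e-03 -2.964e+00]
dp [-0.043, 0.027, 2.862] rot [-0.0, -0.0, -0.01]
```

View pics/w3.png

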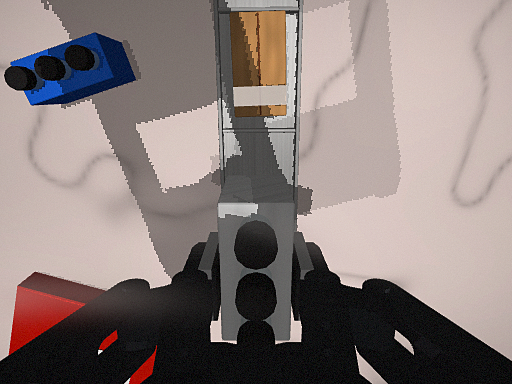

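The block is held level and in line with the tray; the middle stopper is at (256,297), the divider line at row 129, and the carton sits in the middle compartment.

```bash
python3 - <<'E'
from h import *
for p,z in [((223,129),12),((297,129),12),((256,243),180),((256,297),180)]: print(p,pl('w3',p,z)[:2].round(1))
E
```

```text
(223, 129) [560.  244.8]
(297, 129) [549.4 304. ]
(256, 243) [575.5 274.7]
(256, 297) [596.  278.4]
```

{"op": "play_rows", "data": {"dp": [[-0.04,0.03,0.7],[-0.04,0.03,1.4],[-0.04,0.03,2.1],[-0.04,0.03,2.45],[-0.04,0.03,2.45]], "rot": [[0,0,0],[0,0,0],[0,0,0],[0,0,0],[0,0,0]]}}

```text
clock: 30.47
eef_pos: [597.2, 279.1, 35.2]
tcp_rot: [-3.14, -0.006, -2.964]
contact_force: [-0.7, -1.2, -0.9]
opening: 0.344
grasp_force: 44.8
```

{"op": "play_rows", "data": {"dp": [[0,0.03,0.1],[0,0.03,0.2],[0,0.03,0.3],[0,0.03,0.35],[0,0.03,0.35]], "rot": [[0,0,0],[0,0,0],[0,0,0],[0,0,0],[0,0,0]]}}

```text
clock: 30.88
eef_pos: [599.5, 282.4, 24.9]
tcp_rot: [3.141, 0.001, -2.963]
contact_force: [0.1, 0.6, -0.3]
opening: 0.343
grasp_force: 44.8
```

{"op": "play_rows", "data": {"dp": [[0,0,0.02],[0,0,0.03],[0,0,0.04],[0,0,0.05],[0,0,0.05]], "rot": [[0,0,0],[0,0,0],[0,0,0],[0,0,0],[0,0,0]]}}

```text
clock: 31.3
eef_pos: [599.3, 282.3, 22.5]
tcp_rot: [3.142, 0.0, -2.963]
contact_force: [-0.1, 1.8, -0.4]
opening: 0.343
grasp_force: 44.8
```

{"op": "play_rows", "data": {"dp": [[0,0,0.01],[0,0,0.02],[0,0,0.03],[0,0,0.03]], "rot": [[0,0,0],[0,0,0],[0,0,0],[0,0,0]]}}

```text
clock: 31.63
eef_pos: [599.2, 282.2, 22.4]
tcp_rot: [-3.142, -0.0, -2.963]
contact_force: [-4.4, -1.9, 11.4]
opening: 0.345
grasp_force: 46.3
```

{"op": "play_rows", "data": {"dp": [[0,0,0],[0,0,0],[0,0,0],[0,0,0],[0,0,0]], "rot": [[0,0,0],[0,0,0],[0,0,0],[0,0,0],[0,0,0]], "fingers": 1}}

```text
clock: 32.05
eef_pos: [599.2, 282.2, 21.1]
tcp_rot: [-3.142, -0.0, -2.963]
contact_force: [0.1, -0.9, 0.3]
opening: 0.996
grasp_force: 0.0
```

{"op": "play_rows", "data": {"dp": [[0,0,-0.5],[0,0,-1.3],[0,0,-2.2],[0,0,-3.2],[0,0,-4.1]], "rot": [[0,0,0],[0,0,0],[0,0,0],[0,0,0],[0,0,0]]}}

```text
clock: 32.47
eef_pos: [599.1, 282.2, 187.2]
tcp_rot: [3.142, 0.0, -2.963]
contact_force: [0.9, 1.2, 1.0]
opening: 1.0
grasp_force: 0.0
```

{"op": "play_rows", "data": {"dp": [[0,0,-0.8],[0,0,-1.6],[0,0,-2.4],[0,0,-2.4],[0,0,-2.4]], "rot": [[0,0,0],[0,0,0],[0,0,0],[0,0,0],[0,0,0]]}}

```text
clock: 32.88
eef_pos: [600.3, 282.7, 283.6]
tcp_rot: [3.14, 0.004, -2.963]
contact_force: [0.4, -0.8, -0.2]
opening: 1.001
grasp_force: 0.0
```

```bash
python3 - <<'E'
from rig import optics
import cv2,numpy as np
a=optics.grab_frame('scene')['color'][85:345,120:430,::-1]; b=optics.grab_frame('side')['color'][100:360,90:400,::-1]
cv2.imwrite('pics/fin.png',cv2.resize(np.hstack([a,b]),(800,335),interpolation=cv2.INTER_CUBIC))
E
```

```text
(no output)
```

View pics/fin.png

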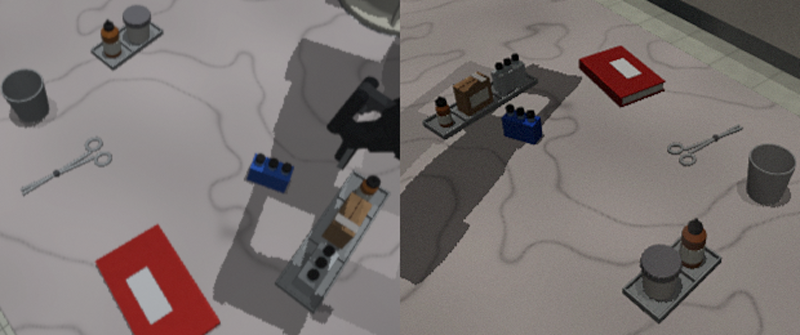

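All five items stand upright in their compartments (short tray at (125,35) left/(675,270) right, long tray at (335,240)/(480,90)). The ledger, beaker, forceps and blue block look undisturbed.

```bash
python3 -c "
from rig import r
print(r.sign_off())"
```

```text
the job is handed in; nothing more can be done
None
```

I made up both kits and handed the job in at about 33 s: all five items looked upright in their own compartments in the last camera views, with the ledger, beaker, forceps and blue block undisturbed; the hand-in returned no score.

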